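# Click-test the padlocks and put the one that will not latch in the drawer

## Task

One of the three open padlocks in the wooden tray no longer latches: squeeze their shackles home to find out which. Leave the two good ones snapped shut and lying flat in the tray, and lay the one that springs open again flat on the floor of the half-open drawer. Set it down rather than drop it, and leave the other things on the ledge where they are.

Things in the scene. Friction and masses are not known exactly. Their poses are not given: they have to be found in the camera images.
- lock_a: open brass padlock A, flat, like the other two: block 30 (x) x 40 (y) x 22 mm (z) with a 6 mm round steel shackle, a U 28 mm wide, out of its +x face at mid height (11 mm up). Origin: centre of the block's underside, x towards the shackle, z up. Open, the crown is 53 mm from the origin (68 mm over all); shut about 45.5 mm. 0.17 kg. Starts in the tray in a row with the others
- lock_b: open brass padlock B, flat, like the other two: block 30 (x) x 40 (y) x 22 mm (z) with a 6 mm round steel shackle, a U 28 mm wide, out of its +x face at mid height (11 mm up). Origin: centre of the block's underside, x towards the shackle, z up. Open, the crown is 53 mm from the origin (68 mm over all); shut about 45.5 mm. 0.17 kg. Starts in the tray in a row with the others
- lock_c: open brass padlock C, flat, like the other two: block 30 (x) x 40 (y) x 22 mm (z) with a 6 mm round steel shackle, a U 28 mm wide, out of its +x face at mid height (11 mm up). Origin: centre of the block's underside, x towards the shackle, z up. Open, the crown is 53 mm from the origin (68 mm over all); shut about 45.5 mm. 0.17 kg. Starts in the tray in a row with the others
- shackle_a (a joint): how far padlock A's shackle is pushed in, m: 0 open, 0.010 fully home. A spring pushes it out with 6 to 7 N. Let go after being pushed fully home, a good padlock stays shut at about 0.0075, and pushing does not reopen it; in one of the three (varies) the catch is worn and it springs back to 0. Squeezing crown and block end together with 10 to 20 N takes it home
- shackle_b (a joint): how far padlock B's shackle is pushed in, m: 0 open, 0.010 fully home. A spring pushes it out with 6 to 7 N. Let go after being pushed fully home, a good padlock stays shut at about 0.0075, and pushing does not reopen it; in one of the three (varies) the catch is worn and it springs back to 0. Squeezing crown and block end together with 10 to 20 N takes it home
- shackle_c (a joint): how far padlock C's shackle is pushed in, m: 0 open, 0.010 fully home. A spring pushes it out with 6 to 7 N. Let go after being pushed fully home, a good padlock stays shut at about 0.0075, and pushing does not reopen it; in one of the three (varies) the catch is worn and it springs back to 0. Squeezing crown and block end together with 10 to 20 N takes it home
- tray: shallow wooden tray, fixed, 150 (x) x 175 (y) x 18 mm high, walls and floor 5 mm. The padlocks lie on its floor side by side along y, 48 mm from centre to centre: only about 8 mm between neighbours, too little for a finger, but about 30 mm or more free at both ends (shackle end and block end) of each. Shackles point to the tray's +x. Origin: centre of its underside, z up
- mat: cork mat, fixed flat on the ledge, 160 (x) x 180 (y) x 4 mm thick: a clear place to put things down. Tray and mat may be either way round, left and right. Origin: centre of its underside, z up
- drawer_floor (a point): on the floor of the half-open drawer, mid-width, 42 mm behind the inside of its front. x to the drawer's back, y to its left seen from the robot, z up. Floor 22 mm above the ledge; inside width 98 mm; walls 36 mm, front 45 mm above the floor. From 37 to 47 mm behind this point on the chest's top covers it (underside 68, top 80 mm above the ledge). Slides with 1 N friction
- bowl: green ceramic key bowl, 130 mm across, 50 mm high, origin centre of its underside; bystander
- keys: two small steel keys lying flat on a split ring, ring 29 mm across, keys reach 60 mm from the ring's centre (the origin); bystander
- bike_light: black plastic bicycle light, 64 x 34 x 32 mm, origin centre of its underside; bystander
- shoehorn: bone-handled steel shoehorn between tray and mat, 215 mm long along its x (from -93 to +122 mm), 16 mm high; bystander
- glasses_case: dark brown spectacle case, 62 x 158 x 40 mm, origin centre of its underside; bystander
- polish_tin: round shoe-polish tin, 72 mm across, 22 mm high, origin centre of its underside; bystander
There are look-alikes about, which are no part of the job. Leave any white look-alike of the lock_a alone.

How it is judged:
At the end, for the whole second after the job is handed in: Two padlocks are shut (shackle more than 6 mm in; 10 is fully home) and lie flat in the tray; the remaining padlock, with its shackle sprung out (less than 2 mm in), lies flat on the drawer's floor, the centre of its block between the drawer's walls; all flat within 0.15 rad, released and at rest (((value of joint shackle_a below 0.002 m and x of lock_a in the frame of drawer_floor between -0.042 and 0.11 m and y of lock_a in the frame of drawer_floor between -0.049 and 0.049 m and z of lock_a in the frame of drawer_floor below 0.01 m and angle between each of lock_a, lock_b, lock_c's own z axis and vertical below 0.15 rad and linear speed of each of lock_a, lock_b, lock_c below 0.02 m/s and value of joint each of shackle_b, shackle_c above 0.006 m and x of lock_b in the frame of tray between -0.07 and 0.07 m and y of lock_b in the frame of tray between -0.0825 and 0.0825 m and z of each of lock_b, lock_c in the frame of tray below 0.013 m and x of lock_c in the frame of tray between -0.07 and 0.07 m and y of lock_c in the frame of tray between -0.0825 and 0.0825 m) or (value of joint shackle_b below 0.002 m and x of lock_b in the frame of drawer_floor between -0.042 and 0.11 m and y of lock_b in the frame of drawer_floor between -0.049 and 0.049 m and z of lock_b in the frame of drawer_floor below 0.01 m and angle between each of lock_a, lock_b, lock_c's own z axis and vertical below 0.15 rad and linear speed of each of lock_a, lock_b, lock_c below 0.02 m/s and value of joint each of shackle_a, shackle_c above 0.006 m and x of lock_a in the frame of tray between -0.07 and 0.07 m and y of lock_a in the frame of tray between -0.0825 and 0.0825 m and z of each of lock_a, lock_c in the frame of tray below 0.013 m and x of lock_c in the frame of tray between -0.07 and 0.07 m and y of lock_c in the frame of tray between -0.0825 and 0.0825 m) or (value of joint shackle_c below 0.002 m and x of lock_c in the frame of drawer_floor between -0.042 and 0.11 m and y of lock_c in the frame of drawer_floor between -0.049 and 0.049 m and z of lock_c in the frame of drawer_floor below 0.01 m and angle between each of lock_a, lock_b, lock_c's own z axis and vertical below 0.15 rad and linear speed of each of lock_a, lock_b, lock_c below 0.02 m/s and value of joint each of shackle_a, shackle_b above 0.006 m and x of lock_a in the frame of tray between -0.07 and 0.07 m and y of lock_a in the frame of tray between -0.0825 and 0.0825 m and z of each of lock_a, lock_b in the frame of tray below 0.013 m and x of lock_b in the frame of tray between -0.07 and 0.07 m and y of lock_b in the frame of tray between -0.0825 and 0.0825 m))); the robot touches nothing.
It fails at once if a bystander (bowl, keys, bicycle light, shoehorn, spectacle case, polish tin) is moved by more than 30 mm (distance of any of bowl, keys, bike_light, shoehorn, glasses_case, polish_tin from where it was at the start of the episode above 0.03 m).
It fails at once if a padlock is thrown or dropped (faster than 0.6 m/s, a fall of about 18 mm, while the fingers do not touch it) ((linear speed of lock_a above 0.6 m/s and contact force between lock_a and the fingers below 0.01 N) or (linear speed of lock_b above 0.6 m/s and contact force between lock_b and the fingers below 0.01 N) or (linear speed of lock_c above 0.6 m/s and contact force between lock_c and the fingers below 0.01 N)).
It also fails if it takes over 61 s, if anything falls off the work surface, if the arm or the gripper's body presses on something with over 40 N, if the wrist force passes 120 N, or if a joint passes its speed limit or range.

## Robot

A 6-joint arm with a two-finger parallel gripper is mounted at the origin on the work surface. World frame = base frame: x ahead of the robot, y to its left, z up, the work surface at z = 0. Lengths are in m, angles in rad, forces in N, time in s.
With the tool pointing down it reaches from about 0.275 to 0.85 m from the base axis. Payload 5.2 kg.
Tool frame: the origin (TCP) lies between the finger pads; the fingertips stand 17 mm ahead of it and the grasp point (between the pads) lies 2 mm behind it (env.nose_length is the distance from the TCP to the fingertips, in m); z points along the fingers, y is the line along which they close (so a half turn about z gives the same grasp; the last joint's range is limited). The gripper opens to 85 mm and grips with 20 to 120 N. Pads are 22 mm wide; open, the fingers measure 114 mm over their backs; the gripper's body (76 mm by 85 mm) begins 54 mm behind the grasp point. The pads swing forward as they close: fully open they stand 13 mm farther back than shut.
Start: joints at [-1.422, 0.259, 1.535, -0, 1.348, -0.203], TCP at [0.19, -0.516, 0.248] pointing down, gripper open.
Joint ranges: [-3.14, 3.14], [-0.91, 2.08], [0.19, 2.58], [-1.22, 4.36], [0.22, 2.71], [-3.12, 3.12]. Speed limits (rad/s): [2.57, 2.57, 3.14, 3.14, 3.14, 3.14].

## Interface

Orientations are given as a rotation vector (axis times angle).
In Python, from rig import env gives the robot as it stands. The module is installed in compiled form; this text tells all that it offers.
- The arm moves only by the shell command python3 -m pendant 'ROWS' [FORCE]. ROWS is JSON, a list of rows, each a list of 7 numbers: the opening in per cent of the stroke, from 0 (shut) to 100 (fully open), then the shift along the world's x, y, z in mm, then the turn, a rotation vector about the world's x, y, z in degrees. A call has 1 to 10 rows; each row is the pose to reach, as a shift and turn from the pose commanded when the call began; what a row does not reach only later rows make up. A row lasts 1/8 s, in which the tool goes at most 62.5 mm and 10.7 degrees, less where a joint would pass 70% of its speed; a pose out of reach is approached as far as the arm can. A call with a gripper value outside its range is refused whole. The fingers move at their own pace and stop on an object; FORCE is the grip in N (left out, the last holds). Time passes only in rows, so rows that repeat a pose let the fingers close. It gives the time, the measured TCP pose, the force, the opening and the grip force at its end, in the units of the state.
- env.read_state(): the state, without advancing time (a new reading comes with each control period).
- env.read_camera(name): name is "side" or "top" or "wrist"; returns a dict with "color" (480x640x3 uint8, red, green, blue), "camera_matrix" (3x3 intrinsics, pixels), "D" ([k1, k2, p1, p2, k3] as OpenCV has them; the pictures are not rectified), "position" and "orientation" of the camera in the world; the wrist camera has in their place "tool_from_camera" (4x4, takes a point from camera to tool coordinates, whose origin is the TCP and whose axes are the flange's). Camera axes: x right, y up, looking along -z (the intrinsics and any distortion apply to the point x, -y, -z); pixel columns grow to the right and rows downward; lengths in m; the calibration is good to about 2 mm. A picture is of the moment at which its call begins: read the wrist's pose just before it. There is no depth.
- env.job_done(): hands the job in; it is judged then, once.
Trained networks look in a picture, given as the dict that the camera call returned (one of the last four; its "shot" number tells which), for a name from the list of things; names that differ only in an ending like _2 or _b are one class to them, and where a whole thing is asked for, a point or a joint stands for the part that bears it (a point fixed in the world has none). Each returns a list of dicts, best first, with "score" (0 to 1); they miss things now and then, are a little off and sometimes report something else, mostly with a low value. They report only what shows in the picture. A call takes as long as a camera call. They do not tell look-alikes from the thing itself.
- env.find_in(label, picture): "location" ([column, row] in pixels, amid what is visible of it).
- env.trace(label, picture): "mask" (480x640 bool, what is visible of it) and "location" ([column, row] in pixels, amid what is visible of it).
The state is a dict: "time_s": time; "joints": joint angles; "qvel": joint speeds; "joint_efforts": joint torques, N m; "ee_pos": TCP position; "eef_rot": TCP orientation; "force": force on the tool from outside, world axes, zero at the start; "wrist_torque": the same for the moment, N m; "opening": finger opening in m; "gripper_force": force on a finger pad.
Only numpy, scipy, OpenCV 4.12 (cv2) and the standard library are available. Lean on these libraries where they do the work, as an engineer would, in place of code of your own. Each camera call takes 0.05 s, during which the arm holds its last target. There are 200 camera calls.

## Working session

There is one attempt and no reset: what is moved stays moved. The work goes in short steps, Python scripts to look and compute and a shell command to move; the robot and the scene stay as the last step left them, time stands still between calls to the robot, and variables do not carry over. Pictures are saved under pics/ and viewed, at most 10 in all, crops included, and the job is handed in when it is done.

```bash
mkdir -p pics
cat > h.py <<'E'
import numpy as np, cv2
from rig import env
from scipy.spatial.transform import Rotation as R
def cam_pose(c, st=None):
    if 'tool_from_camera' in c:
        T=np.eye(4); T[:3,:3]=R.from_rotvec(st['eef_rot']).as_matrix(); T[:3,3]=st['ee_pos']
        T=T@np.array(c['tool_from_camera']); return T[:3,:3],T[:3,3]
    o=np.array(c['orientation']); 
    M=o if o.shape==(3,3) else (R.from_rotvec(o).as_matrix() if o.size==3 else R.from_quat(o).as_matrix())
    return M,np.array(c['position'])
def pix2w(c,uv,z,st=None):
    M,p=cam_pose(c,st)
    n=cv2.undistortPoints(np.array(uv,float).reshape(-1,1,2),np.array(c['camera_matrix']),np.array(c['D'])).reshape(-1,2)
    d=np.c_[n[:,0],-n[:,1],-np.ones(len(n))]@M.T
    return p+d*((z-p[2])/d[:,2])[:,None]
def save(c,name,crop=None,s=1):
    im=c['color'][:,:,::-1]
    if crop: im=im[crop[1]:crop[3],crop[0]:crop[2]]
    cv2.imwrite('pics/'+name,cv2.resize(im,None,fx=s,fy=s,interpolation=cv2.INTER_CUBIC))
E
python3 - <<'E'
from h import *
c=env.read_camera('top'); save(c,'top.png'); print(c['orientation'],c['position'])
st=env.read_state(); print(st['eef_rot'],st['opening'],env.nose_length)
for l in ['lock_a','tray','mat','drawer_floor','bowl','keys','bike_light','shoehorn','glasses_case','polish_tin']:
    for r in env.find_in(l,c)[:5]: print(l,round(r['score'],2),np.round(r['location']),pix2w(c,r['location'],0.016)[0].round(3))
E
```

```text
[ 0.06503263 -0.09314455 -1.59645948] [0.43108939 0.06142384 1.25798197]
[-3.09133526e+00 -5.49442444e-01 -2.27144267e-05] 0.08554647044479746 0.017
lock_a 0.94 [227. 282.] [0.474 0.231 0.016]
lock_a 0.87 [271. 281.] [0.475 0.141 0.016]
lock_a 0.87 [248. 280.] [0.477 0.188 0.016]
lock_a 0.72 [168. 366.] [0.308 0.352 0.016]
lock_a 0.63 [228. 351.] [0.335 0.232 0.016]
tray 0.71 [245. 269.] [0.5   0.193 0.016]
mat 0.86 [439. 292.] [ 0.441 -0.2    0.016]
drawer_floor 0.65 [412. 199.] [ 0.636 -0.154  0.016]
drawer_floor 0.59 [334. 190.] [0.658 0.007 0.016]
bowl 0.87 [178. 207.] [0.631 0.331 0.016]
keys 0.63 [413. 199.] [ 0.636 -0.155  0.016]
bike_light 0.68 [245. 268.] [0.502 0.194 0.016]
bike_light 0.6 [497. 195.] [ 0.64  -0.332  0.016]
shoehorn 0.6 [338. 284.] [0.464 0.005 0.016]
glasses_case 0.86 [145. 282.] [0.478 0.399 0.016]
polish_tin 0.86 [244. 199.] [0.644 0.193 0.016]
```

View pics/top.png

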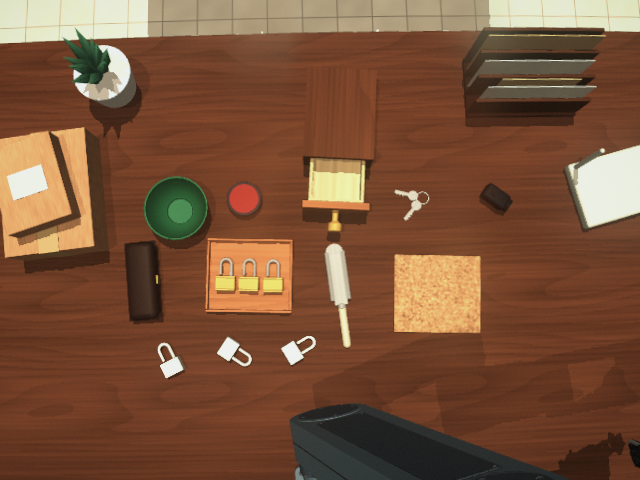

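The brass locks to use are in the tray at (226,275), (249,275) and (273,275). The white look-alikes lie outside it at (170,360), (235,351) and (298,349). The drawer is at (338,180). The shoehorn at (338,290) and the keys at (412,200) are bystanders. Next I'll move above the tray for a close wrist view.

```bash
python3 -m pendant '[[100,250,705,0,0,0,70],[100,250,705,0,0,0,70],[100,250,705,0,0,0,70],[100,250,705,0,0,0,70],[100,250,705,0,0,0,70],[100,250,705,0,0,0,70],[100,250,705,0,0,0,70],[100,250,705,0,0,0,70],[100,250,705,0,0,0,70],[100,250,705,0,0,0,70]]' 20
python3 -m pendant '[[100,0,0,0,0,0,0]]'
python3 - <<'E'
from h import *
st=env.read_state(); print(st['ee_pos'],st['eef_rot'],st['time_s'],st['joints'])
c=env.read_camera('wrist'); save(c,'w1.png')
for r in env.trace('lock_a',c)[:6]:
    m=r['mask'].astype(np.uint8); ys,xs=np.nonzero(m)
    P=pix2w(c,np.c_[xs,ys],0.027,st)[:,:2]*1000
    rc=cv2.minAreaRect(P.astype(np.float32))
    print(round(r['score'],2),np.round(r['location']),[np.round(v,1) for v in rc],P.min(0).round(),P.max(0).round(),c['color'][m>0].mean(0).round())
E
```

```text
time_s: 1.8
ee_pos: [0.3989, 0.0748, 0.2488]
eef_rot: [2.217, 2.224, 0.002]
force: [1.5, -0.2, 0.3]
opening: 0.0853
gripper_force: 0.0
time_s: 1.92
ee_pos: [0.3987, 0.0772, 0.2484]
eef_rot: [-2.208, -2.234, -0.002]
force: [-0.0, -1.1, -0.3]
opening: 0.0853
gripper_force: 0.0
[0.39869238 0.07715498 0.24842702] [-2.20822080e+00 -2.23402722e+00 -1.93130122e-03] 1.925 [-8.62278006e-02 -8.44697141e-03  1.84628958e+00  1.24262152e-03
  1.30326840e+00 -9.81744945e-02]
0.96 [419.  21.] [array([490. , 227.8]), array([68.8, 34.8]), np.float64(2.0)] [456. 210.] [524. 245.] [235. 215. 119.]
0.93 [413.  77.] [array([487.9, 183.8]), array([40.7, 67.5]), np.float64(86.3)] [453. 164.] [522. 206.] [241. 222. 121.]
0.84 [406. 141.] [array([484.9, 136.9]), array([66. , 40.1]), np.float64(0.1)] [452. 117.] [518. 157.] [244. 226. 122.]
0.79 [244.  32.] [array([335.3, 212. ]), array([66.6, 42.5]), np.float64(54.7)] [312. 182.] [369. 243.] [244. 242. 234.]
0.74 [247. 188.] [array([343.5,  87.9]), array([41.7, 64.3]), np.float64(32.0)] [311.  58.] [366. 124.] [227. 219. 201.]
```

View pics/w1.png

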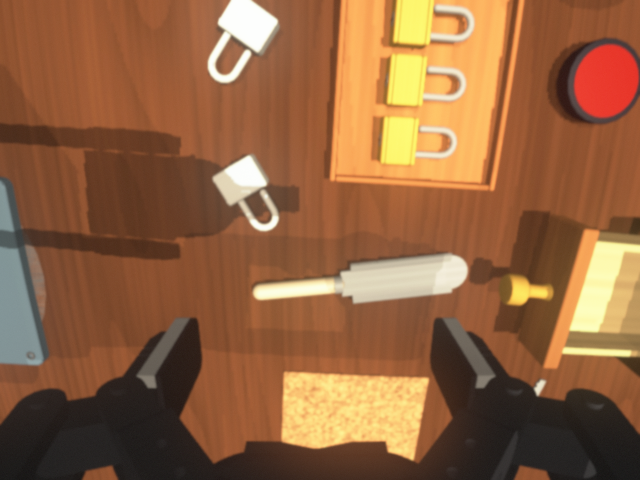

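The wrist view shows the three brass locks in the tray at (413,21), (410,80) and (405,140). The white ones at (245,30) and (245,188) lie outside it. I'll move over the tray, take a close crop to confirm, and measure the pose.

```bash
python3 -m pendant '[[100,75,90,-50,0,0,-3],[100,75,90,-50,0,0,-3],[100,75,90,-50,0,0,-3],[100,75,90,-50,0,0,-3]]' 20
cat > meas.py <<'E'
from h import *
import sys
st=env.read_state(); y=R.from_rotvec(st['eef_rot']).as_matrix()[:,1]; print(np.round(st['ee_pos'],4),'tool y yaw',np.degrees(np.arctan2(y[1],y[0])).round(2),st['time_s'])
c=env.read_camera('wrist')
if len(sys.argv)>1: save(c,sys.argv[1])
hsv=cv2.cvtColor(c['color'],cv2.COLOR_RGB2HSV)
for r in env.trace('lock_a',c)[:5]:
    m=r['mask']; b=m&(hsv[...,1]>110)
    if b.sum()<200: continue
    f=lambda k,z:cv2.minAreaRect((pix2w(c,np.argwhere(k)[:,::-1],z,st)[:,:2]*1000).astype(np.float32))
    P=pix2w(c,np.argwhere(m)[:,::-1],0.019,st)*1000
    print(round(r['score'],2),np.round(r['location']),'brass',[np.round(v,1) for v in f(b,0.027)],'crown xmax',P[:,0].max().round(1))
E
python3 meas.py w2.png
```

```text
time_s: 2.52
ee_pos: [0.4733, 0.1609, 0.198]
eef_rot: [-2.278, -2.163, 0.003]
force: [-0.4, 0.1, -0.5]
opening: 0.0852
gripper_force: 0.0
[0.4733 0.1609 0.198 ] tool y yaw -2.96 2.525
0.9 [320. 184.] brass [array([489.3, 186.2]), array([41.8, 63.1]), np.float64(86.1)] crown xmax 524.8
0.87 [317. 246.] brass [array([487.8, 139.5]), array([44.8, 66.7]), np.float64(87.1)] crown xmax 522.3
0.75 [321. 123.] brass [array([492.8, 231.9]), array([39.2, 65.5]), np.float64(87.0)] crown xmax 526.7
```

View pics/w2.png

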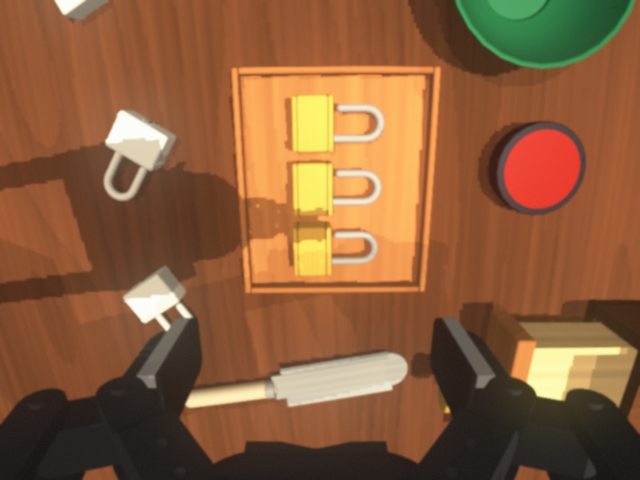

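Close view confirms three brass locks at (320,184), (317,246) and (321,123), lying open in the tray at a yaw of about -3°. I'll squeeze the nearest-row one first (y≈138).

```bash
python3 -m pendant '[[100,15,-22,-120,0,0,0],[100,15,-22,-120,0,0,0],[100,15,-22,-120,0,0,0],[100,15,-22,-165,0,0,0],[100,15,-22,-177,0,0,0],[100,15,-22,-177,0,0,0]]' 20
python3 -m pendant '[[45,0,0,0,0,0,0],[45,0,0,0,0,0,0],[45,0,0,0,0,0,0],[45,0,0,0,0,0,0],[45,0,0,0,0,0,0]]' 25
```

```text
time_s: 3.38
ee_pos: [0.489, 0.1407, 0.0229]
eef_rot: [2.276, 2.165, 0.001]
force: [-0.1, 0.7, -0.7]
opening: 0.0852
gripper_force: 0.0
time_s: 4.0
ee_pos: [0.4878, 0.1411, 0.0235]
eef_rot: [-2.275, -2.166, 0.0]
force: [-6.0, -0.3, 12.1]
opening: 0.0566
gripper_force: 24.0
```

```bash
python3 -m pendant '[[100,0,0,2,0,0,0],[100,0,0,2,0,0,0],[100,0,0,2,0,0,0],[100,2,46,60,0,0,0],[100,2,46,60,0,0,0],[100,2,46,15,0,0,0],[100,2,46,3,0,0,0],[100,2,46,3,0,0,0]]' 25
python3 -m pendant '[[45,0,0,0,0,0,0],[45,0,0,0,0,0,0],[45,0,0,0,0,0,0],[45,0,0,0,0,0,0],[45,0,0,0,0,0,0]]' 25
python3 -m pendant '[[100,0,0,0,0,0,0],[100,0,0,0,0,0,0],[100,0,0,0,0,0,0],[100,3,46,60,0,0,0],[100,3,46,60,0,0,0],[100,3,46,15,0,0,0],[100,3,46,0,0,0,0],[100,3,46,0,0,0,0]]' 25
python3 -m pendant '[[45,0,0,0,0,0,0],[45,0,0,0,0,0,0],[45,0,0,0,0,0,0],[45,0,0,0,0,0,0],[45,0,0,0,0,0,0]]' 25
python3 -m pendant '[[100,0,0,0,0,0,0],[100,0,0,0,0,0,0],[100,0,0,0,0,0,0],[100,-15,-75,60,0,0,0],[100,-15,-75,120,0,0,0],[100,-15,-75,175,0,0,0],[100,-15,-75,175,0,0,0],[100,-15,-75,175,0,0,0]]' 25
python3 meas.py w3.png
```

```text
time_s: 5.0
ee_pos: [0.4892, 0.1863, 0.0231]
eef_rot: [-2.275, -2.164, 0.005]
force: [0.8, -0.4, 1.4]
opening: 0.0852
gripper_force: 0.0
time_s: 5.62
ee_pos: [0.4896, 0.1867, 0.0258]
eef_rot: [-2.275, -2.165, 0.001]
force: [-5.2, -0.3, 7.7]
opening: 0.0566
gripper_force: 25.0
time_s: 6.62
ee_pos: [0.492, 0.2321, 0.0227]
eef_rot: [-2.275, -2.164, 0.006]
force: [0.0, -0.0, 0.1]
opening: 0.0854
gripper_force: 0.0
time_s: 7.25
ee_pos: [0.4929, 0.2328, 0.0259]
eef_rot: [-2.276, -2.165, 0.0]
force: [-4.6, 0.0, 8.3]
opening: 0.0563
gripper_force: 25.3
time_s: 8.25
ee_pos: [0.479, 0.1578, 0.2001]
eef_rot: [2.275, 2.164, 0.003]
force: [-0.4, 0.3, 0.3]
opening: 0.0853
gripper_force: 0.0
[0.479  0.1578 0.2001] tool y yaw -2.86 8.25
0.91 [314. 244.] brass [array([487.4, 138.7]), array([44.8, 59.2]), np.float64(87.1)] crown xmax 517.8
0.87 [312. 121.] brass [array([493., 232.]), array([39.3, 66.6]), np.float64(87.1)] crown xmax 527.4
```

View pics/w3.png

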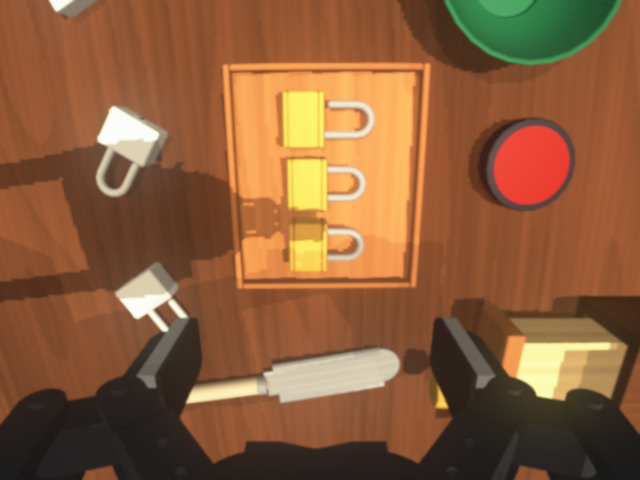

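The squeeze openings were equal (56.3–56.6 mm). The locks at rows 184 and 244 now have short shackles (crown at column 364), while the top one at (312,121) has its crown at column 374. It sprang open, so it is the worn one. I'll grasp it end to end and set it on the mat, so I can take it again by the block sides, which suits the drawer.

```bash
python3 -m pendant '[[100,14,74,-60,0,0,0],[100,14,74,-120,0,0,0],[100,14,74,-120,0,0,0],[100,14,74,-165,0,0,0],[100,14,74,-178,0,0,0],[100,14,74,-178,0,0,0]]' 40
python3 -m pendant '[[45,0,0,0,0,0,0],[45,0,0,0,0,0,0],[45,0,0,0,0,0,0],[45,0,0,0,0,0,0],[45,0,0,0,0,0,0],[45,0,0,10,0,0,0],[45,0,0,30,0,0,0],[45,0,0,70,0,0,0],[45,0,0,120,0,0,0],[45,0,0,120,0,0,0]]' 40
python3 - <<'E'
from h import *
st=env.read_state();c=env.read_camera('wrist'); save(c,'w4.png')
c=env.read_camera('top')
r=env.trace('mat',c)[0]; P=pix2w(c,np.argwhere(r['mask'])[:,::-1],0.004)[:,:2]*1000
print(cv2.minAreaRect(P.astype(np.float32)))
E
```

```text
time_s: 9.1
ee_pos: [0.491, 0.2315, 0.0197]
eef_rot: [-2.274, -2.164, 0.006]
force: [-0.6, 0.8, 1.0]
opening: 0.0856
gripper_force: 0.0
time_s: 10.35
ee_pos: [0.496, 0.2325, 0.147]
eef_rot: [2.272, 2.161, 0.016]
force: [0.4, -0.3, -1.9]
opening: 0.0557
gripper_force: 43.2
((438.9898681640625, -199.31874084472656), (180.1405029296875, 161.45974731445312), 87.30733489990234)
```

View pics/w4.png

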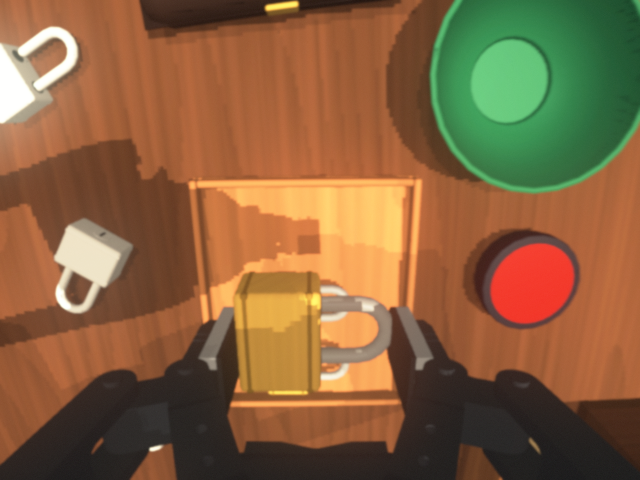

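The lock is held level, at (310,330), between the pads. Next I'll carry it to the mat.

```bash
python3 -m pendant '[[45,-10,-45,0,0,0,0],[45,-20,-100,0,0,0,0],[45,-30,-155,0,0,0,0],[45,-40,-210,0,0,0,0],[45,-45,-265,0,0,0,0],[45,-50,-320,0,0,0,0],[45,-55,-375,0,0,0,0],[45,-55,-420,-10,0,0,0],[45,-55,-435,-30,0,0,0],[45,-55,-435,-60,0,0,0]]' 40
python3 -m pendant '[[45,0,0,-20,0,0,0],[45,0,0,-30,0,0,0],[45,0,0,-40,0,0,0],[45,0,0,-40,0,0,0],[45,0,0,-40,0,0,0],[45,0,0,-40,0,0,0]]' 40
```

```text
time_s: 11.75
ee_pos: [0.4371, -0.2049, 0.08]
eef_rot: [-2.279, -2.163, 0.0]
force: [-0.8, 0.2, -2.1]
opening: 0.0556
gripper_force: 43.2
time_s: 12.5
ee_pos: [0.4379, -0.2035, 0.0419]
eef_rot: [2.275, 2.165, 0.0]
force: [-1.0, -0.2, -1.2]
opening: 0.0557
gripper_force: 43.2
```

```bash
python3 -m pendant '[[45,0,0,-6,0,0,0],[45,0,0,-12,0,0,0],[45,0,0,-15,0,0,0],[45,0,0,-15,0,0,0],[45,0,0,-15,0,0,0]]' 40
python3 -m pendant '[[45,0,0,-2,0,0,0],[45,0,0,-2,0,0,0]]' 40
python3 -m pendant '[[45,0,0,-2,0,0,0],[45,0,0,-2,0,0,0]]' 40
```

```text
time_s: 13.12
ee_pos: [0.4375, -0.2033, 0.0263]
eef_rot: [-2.276, -2.166, -0.0]
force: [-0.2, -0.1, -2.0]
opening: 0.0556
gripper_force: 43.2
time_s: 13.38
ee_pos: [0.4374, -0.2032, 0.0242]
eef_rot: [-2.276, -2.166, 0.0]
force: [0.3, 0.1, -2.2]
opening: 0.0558
gripper_force: 43.2
time_s: 13.62
ee_pos: [0.4376, -0.2034, 0.0228]
eef_rot: [2.275, 2.165, 0.0]
force: [-1.8, 1.6, 4.1]
opening: 0.056
gripper_force: 44.9
```

```bash
python3 -m pendant '[[70,0,0,0,0,0,0],[85,0,0,0,0,0,0],[100,0,0,0,0,0,0],[100,0,0,0,0,0,0],[100,0,0,50,0,0,-10],[100,0,0,110,0,0,-20],[100,0,-20,150,0,0,-30],[100,0,-50,150,0,0,-40],[100,0,-50,150,0,0,-50],[100,0,-50,150,0,0,-60]]' 40
python3 -m pendant '[[100,0,0,0,0,0,-10],[100,0,0,0,0,0,-20],[100,0,0,0,0,0,-30],[100,0,0,0,0,0,-30],[100,0,0,0,0,0,-30]]' 40
python3 meas.py w5.png
```

```text
time_s: 14.88
ee_pos: [0.4373, -0.2537, 0.1724]
eef_rot: [3.056, 0.728, 0.0]
force: [0.4, -0.6, 0.4]
opening: 0.0858
gripper_force: 0.0
time_s: 15.5
ee_pos: [0.4374, -0.2532, 0.1723]
eef_rot: [-3.141, 0.073, 0.0]
force: [-0.1, 0.5, 0.9]
opening: 0.0855
gripper_force: 0.0
[ 0.4374 -0.2532  0.1723] tool y yaw -92.65 15.5
0.88 [245. 249.] brass [array([ 439.8, -204.5]), array([41.4, 67.8]), np.float64(87.5)] crown xmax 472.4
```

View pics/w5.png

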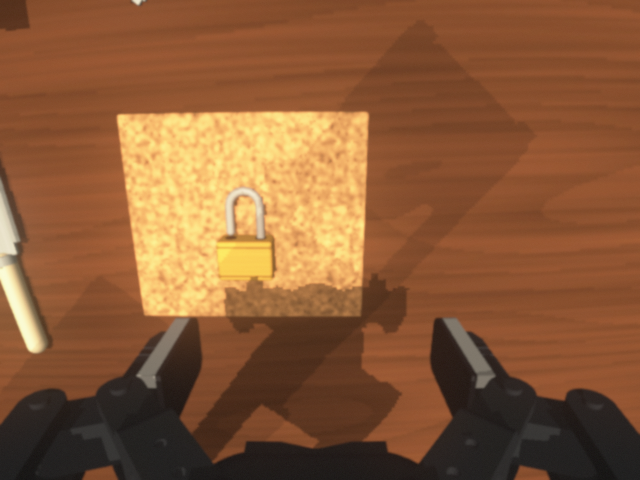

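The lock lies flat and open on the mat at (245,249), with its shackle towards the back. I'll regrasp it across the block sides, then go above the drawer.

```bash
python3 -m pendant '[[100,-16,49,-50,0,0,0],[100,-16,49,-90,0,0,0],[100,-16,49,-130,0,0,0],[100,-16,49,-149,0,0,0],[100,-16,49,-149,0,0,0],[30,-16,49,-149,0,0,0],[30,-16,49,-149,0,0,0],[30,-16,49,-149,0,0,0],[30,-16,49,-149,0,0,0],[30,-16,49,-149,0,0,0]]' 40
python3 -m pendant '[[30,0,0,0,0,0,0],[30,0,0,0,0,0,0],[30,0,0,20,0,0,0],[30,0,0,70,0,0,0],[30,20,20,130,0,0,0],[30,60,50,190,0,0,0],[30,90,80,230,0,0,0],[30,90,80,230,0,0,0],[30,90,80,230,0,0,0]]' 40
cat > dr.py <<'E'
from h import *
import sys
st=env.read_state(); print(np.round(st['ee_pos'],4),st['time_s'])
c=env.read_camera('wrist'); save(c,sys.argv[1])
for r in env.find_in('drawer_floor',c)[:2]: print(r['score'],r['location'])
np.save('st.npy',np.r_[st['ee_pos'],st['eef_rot']])
np.save('T.npy',c['tool_from_camera']); np.save('K.npy',c['camera_matrix']); np.save('D.npy',c['D'])
t=env.read_camera('top'); save(t,sys.argv[1]+'_top.png',(280,130,400,250),5)
E
python3 dr.py w6.png
```

```text
time_s: 16.85
ee_pos: [0.4221, -0.2047, 0.0244]
eef_rot: [3.139, -0.078, 0.003]
force: [-0.1, 0.4, 5.4]
opening: 0.039
gripper_force: 40.5
time_s: 17.98
ee_pos: [0.5113, -0.1239, 0.2533]
eef_rot: [3.14, -0.075, 0.0]
force: [-0.4, -0.1, -2.6]
opening: 0.0387
gripper_force: 41.1
[ 0.5113 -0.1239  0.2533] 17.975
0.73 [143.6, 52.3]
```

View pics/w6.png

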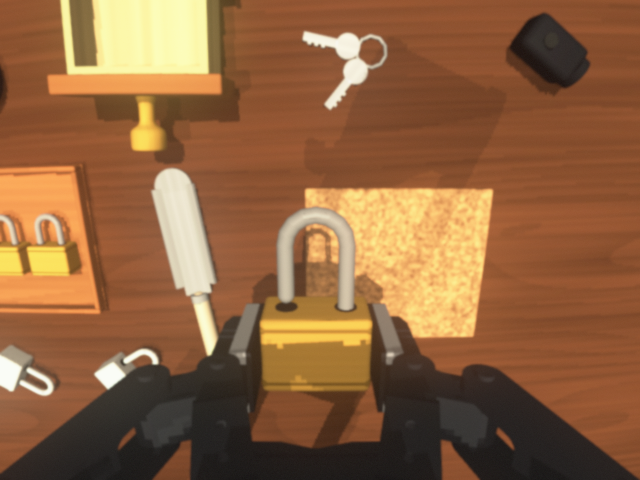

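The lock is held centred, at (316,345). The drawer's front board is at the top left, across (48–222, 75–95). I'll move over to it and measure.

```bash
python3 -m pendant '[[30,20,50,0,0,0,0],[30,40,100,0,0,0,0],[30,60,130,0,0,0,0],[30,60,130,0,0,0,0],[30,60,130,0,0,0,0]]' 40
python3 dr.py w7.png
```

```text
time_s: 18.75
ee_pos: [0.5704, 0.0047, 0.2519]
eef_rot: [3.14, -0.079, -0.005]
force: [-0.3, -0.2, -1.6]
opening: 0.039
gripper_force: 41.2
[0.5704 0.0047 0.2519] 18.75
0.75 [308.7, 95.9]
```

View pics/w7.png

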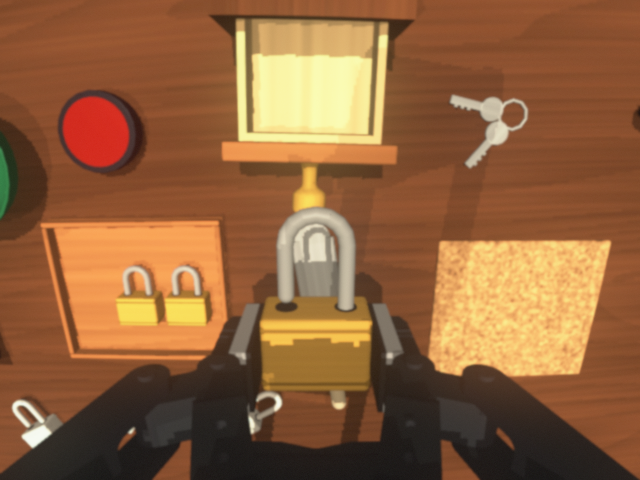

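Run:
```python
from h import *
v=np.load('st.npy'); st=dict(ee_pos=v[:3],eef_rot=v[3:]); c=dict(tool_from_camera=np.load('T.npy'),camera_matrix=np.load('K.npy'),D=np.load('D.npy'))
f=lambda n,uv,z:print(n,pix2w(c,[uv],z,st)[0].round(4)*1000)
for n,uv,z in [('wallL in top',(247,120),.058),('wallL far',(246,40),.058),('wallR in',(374,120),.058),('wallR far',(379,40),.058),('floorL',(254,120),.022),('floorR',(368,120),.022),
 ('inner front strip far edge',(310,134),.058),('strip .067',(310,134),.067),('board back edge',(310,143),.067),('board L',(222,143),.067),('board R',(396,146),.067),('chest edge bottom',(310,19),.068),('chest edge bottomL',(215,17),.068),('chest edge bottomR',(415,20),.068),('topface edge',(310,12),.08),('floor centre net',(308.7,95.9),.03)]: f(n,uv,z)
```

```text
wallL in top [649.   51.9  58. ]
wallL far [705.6  47.5  58. ]
wallR in [644.1 -44.7  58. ]
wallR far [700.7 -49.3  58. ]
floorL [648.6  51.9  22. ]
floorR [643.7 -44.6  22. ]
inner front strip far edge [636.    4.5  58. ]
strip .067 [636.4   4.4  67. ]
board back edge [629.8   4.7  67. ]
board L [633.4  70.9  67. ]
board R [624.6 -59.9  67. ]
chest edge bottom [7.15e+02 1.00e-01 6.80e+01]
chest edge bottomL [720.4  66.4  68. ]
chest edge bottomR [711.4 -73.2  68. ]
topface edge [ 7.168e+02 -1.000e-01  8.000e+01]
floor centre net [665.2   4.4  30. ]
```

View pics/w7.png_top.png

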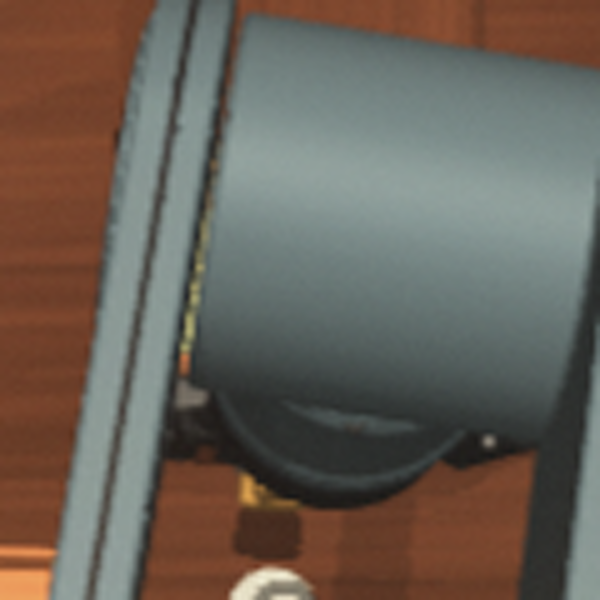

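Run:
```python
from h import *
v=np.load('st.npy'); st=dict(ee_pos=v[:3],eef_rot=v[3:]); c=dict(tool_from_camera=np.load('T.npy'),camera_matrix=np.load('K.npy'),D=np.load('D.npy'))
z=v[2]+.002
for uv,zz in [((316,326),z),((316,331),z),((316,382),z),((316,390),z),((316,298),z-.022),((316,208),z-.008)]: print(uv,((pix2w(c,[uv],zz,st)[0]-v[:3])*1000).round(1))
im=cv2.imread('pics/w7.png')[200:410,235:400]; cv2.imwrite('pics/c.png',cv2.resize(im,None,fx=2.8,fy=2.8))
```

```text
(316, 326) [10.1 -1.9  2. ]
(316, 331) [ 8.2 -1.8  2. ]
(316, 382) [-12.9  -0.8   2. ]
(316, 390) [-16.4  -0.6   2. ]
(316, 298) [ 10.3  -1.9 -20. ]
(316, 208) [49.6 -3.9 -6. ]
```

View pics/c.png

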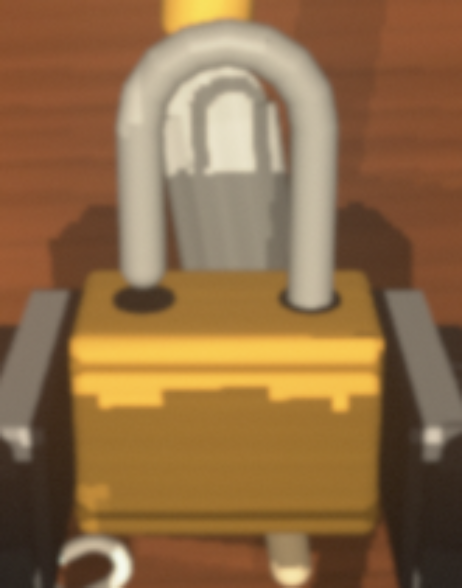

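The crop shows the block 2 mm behind the TCP, with the crown about 50 mm ahead of it. I'll go above the drawer gap and lower gently.

```bash
python3 -m pendant '[[30,45,-1,0,0,0,-1.5],[30,88,-1.5,0,0,0,-1.5],[30,88,-1.5,-40,0,0,-1.5],[30,88,-1.5,-80,0,0,-1.5],[30,88,-1.5,-110,0,0,-1.5],[30,88,-1.5,-130,0,0,-1.5],[30,88,-1.5,-130,0,0,-1.5],[30,88,-1.5,-130,0,0,-1.5]]' 40
python3 dr.py w8.png
```

```text
time_s: 19.9
ee_pos: [0.6599, 0.0035, 0.1244]
eef_rot: [3.139, -0.12, 0.002]
force: [-0.1, -0.4, -1.3]
opening: 0.039
gripper_force: 41.2
[0.6599 0.0035 0.1244] 19.9
0.74 [313.8, 245.4]
```

View pics/w8.png

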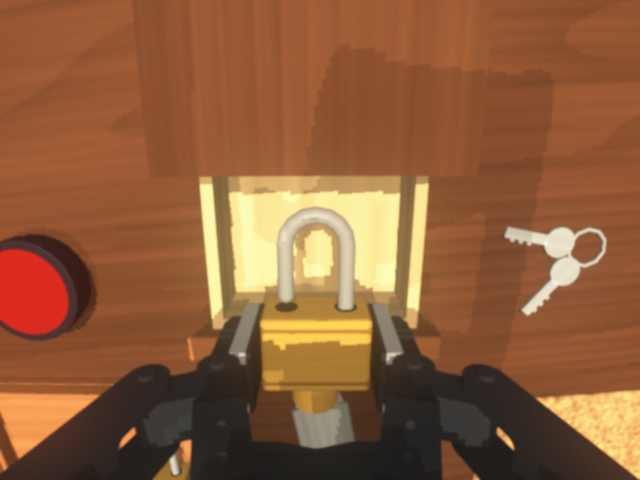

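```bash
python3 - <<'E'
from h import *
v=np.load('st.npy'); st=dict(ee_pos=v[:3],eef_rot=v[3:]); c=dict(tool_from_camera=np.load('T.npy'),camera_matrix=np.load('K.npy'),D=np.load('D.npy'))
for n,uv,z in [('chest',(316,177),.08),('front strip',(236,320),.058),('front strip',(400,322),.058),('wallL',(226,250),.058),('wallR',(403,250),.058),('crown',(316,208),v[2]-.006)]: print(n,(pix2w(c,[uv],z,st)[0]*1000).round(1))
E
python3 -m pendant '[[30,0,0,-20,0,0,0],[30,0,0,-40,0,0,0],[30,0,0,-55,0,0,0],[30,0,0,-70,0,0,0],[30,0,0,-72,0,0,0],[30,0,0,-72,0,0,0]]' 40
```

```text
chest [714.2  -2.1  80. ]
front strip [638.8  46.4  58. ]
front strip [630.9 -40.8  58. ]
wallL [678.2  46.   58. ]
wallR [671.4 -42.7  58. ]
crown [709.4  -1.7 118.4]
time_s: 20.8
ee_pos: [0.6597, 0.0042, 0.0515]
eef_rot: [3.139, -0.119, 0.001]
force: [-0.1, -0.3, -0.9]
opening: 0.0393
gripper_force: 41.2
```

No contact, and it is inside the drawer. I'll creep down.

```bash
python3 -m pendant '[[30,0,0,-3,0,0,0],[30,0,0,-6,0,0,0],[30,0,0,-6,0,0,0],[30,0,0,-6,0,0,0]]' 40
python3 -m pendant '[[30,0,0,-2,0,0,0],[30,0,0,-2,0,0,0]]' 40
python3 -m pendant '[[30,0,0,-1.5,0,0,0],[30,0,0,-1.5,0,0,0]]' 40
```

```text
time_s: 21.3
ee_pos: [0.6595, 0.0043, 0.0454]
eef_rot: [3.139, -0.119, 0.0]
force: [0.5, 0.0, -1.9]
opening: 0.039
gripper_force: 41.2
time_s: 21.55
ee_pos: [0.6593, 0.0043, 0.0431]
eef_rot: [-3.139, 0.119, 0.001]
force: [-0.8, 0.5, -1.5]
opening: 0.0389
gripper_force: 41.2
time_s: 21.8
ee_pos: [0.66, 0.0042, 0.0425]
eef_rot: [3.139, -0.119, 0.002]
force: [-0.9, 0.0, 2.9]
opening: 0.039
gripper_force: 41.6
```

```bash
python3 -m pendant '[[55,0,0,0,0,0,0],[60,0,0,0,0,0,0],[60,0,0,0,0,0,0],[60,0,0,20,0,0,0],[60,0,0,50,0,0,0],[60,0,0,100,0,0,0],[60,-40,0,160,0,0,0],[60,-80,0,180,0,0,0],[60,-80,0,180,0,0,0],[60,-80,0,180,0,0,0]]' 40
python3 - <<'E'
from h import *
st=env.read_state();c=env.read_camera('wrist'); hsv=cv2.cvtColor(c['color'],cv2.COLOR_RGB2HSV); save(c,'w9.png')
for r in env.trace('lock_a',c)[:6]:
    m=r['mask']; uv=np.argwhere(m)[:,::-1]
    z=0.044 if r['location'][1]<210 and abs(r['location'][0]-310)<60 else 0.027
    rc=cv2.minAreaRect((pix2w(c,uv,z,st)[:,:2]*1000).astype(np.float32)); print(round(r['score'],2),np.round(r['location']),[np.round(v,1) for v in rc],z,c['color'][m].mean(0).round())
for l in ['keys','polish_tin','bowl','shoehorn','drawer_floor']:
    for r in env.find_in(l,c)[:1]: print(l,round(r['score'],2),np.round(r['location']),pix2w(c,[r['location']],0.01,st)[0].round(3))
E
```

```text
time_s: 23.05
ee_pos: [0.5797, 0.0042, 0.2217]
eef_rot: [3.139, -0.119, 0.001]
force: [0.1, -0.8, -0.7]
opening: 0.0513
gripper_force: 0.0
0.87 [133. 330.] [array([493.4, 178.7]), array([48.4, 64.5]), np.float64(86.7)] 0.027 [220. 185.  97.]
0.73 [133. 298.] [array([510.7, 177.1]), array([27.3, 29.7]), np.float64(86.6)] 0.027 [216. 191. 161.]
0.68 [180. 327.] [array([489.4, 131.2]), array([40.2, 66.4]), np.float64(66.5)] 0.027 [225. 193. 103.]
0.61 [258. 433.] [array([366. ,  73.5]), array([29.1, 47.1]), np.float64(6.4)] 0.027 [177. 166. 146.]
0.59 [164. 459.] [array([336.3, 183.2]), array([17.1, 30.7]), np.float64(56.4)] 0.027 [215. 208. 189.]
0.56 [305. 112.] [array([674.2,   2.2]), array([39.4, 64.8]), np.float64(85.6)] 0.044 [239. 226. 124.]
keys 0.57 [503. 128.] [ 0.64  -0.156  0.01 ]
polish_tin 0.81 [ 84. 152.] [0.648 0.194 0.01 ]
shoehorn 0.72 [326. 314.] [0.483 0.001 0.01 ]
drawer_floor 0.59 [307.  96.] [0.675 0.002 0.01 ]
```

```bash
python3 -c "
from rig import env
print(env.job_done())"
```

```text
the job is handed in; nothing more can be done
None
```

I handed the job in at about 23 s, but the hand-in returned no verdict: the worn padlock (the one at the tray's +y end) lies open on the drawer floor, and the other two looked shut in the tray in later wrist views. I viewed 11 pictures, one over the limit of 10.

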